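# Set the sample cell in the coffee-strength meter

### The job

Stand the sample cell in the round well of the coffee-strength meter, fully home and upright, with its clear windows looking along the yellow light-path line. Its slotted foot has to find the drive bar hidden in the well by feel: rest it on the bar, turn it under light pressure until it drops over, then turn it clockwise to the stop and let go. Be gentle, never pressing or twisting the cell hard against the meter, and leave the carafe, the cup and saucer and the sugar jar where they are.

Things in the scene. Friction and masses are not known exactly. Their poses are not given: they have to be found in the camera images.
- cell: Loose sample cell, about 120 g, 82 mm tall, standing upright on the bar top. Round black body 44 mm across (a narrower foot, 40 mm, in the lowest 15 mm), from the foot to 52 mm up, with two clear windows, one facing its +x and one its -x (half a turn about z makes no difference); orange grip fin on top. Origin at the centre of the underside, z up.
- cell_fin (a point): Centre of the orange grip fin, 67 mm above the cell's underside: fin 36 mm long along the cell's x, 14 mm thick along its y, from 52 to 82 mm up. The place to grip, fingers closing along y.
- cell_foot (a point): Centre of the cell's flat underside. Across it runs a slot along the cell's x, 7.5 mm wide and 15 mm deep, open at both ends.
- meter: Fixed coffee-strength meter, a white box on a grey foot, 130 mm along x, 96 mm along y, 70 mm high. Origin at the centre of its underside, z up. The light path runs along its x, marked by a yellow line on top on both sides of a round well in the middle. More than 25 N between cell and meter does damage.
- well_mouth (a point): Centre of the well's mouth, in the plane of the meter's top, 70 mm above its underside. The well is 49 mm in diameter, upright, with a 3 mm chamfer at the mouth. In its wall, about 14 mm down, two small sprung clips hold the cell: about 10 N pushes it in past them (done by the time the foot is 25 mm below the mouth), then 2 to 5 N of rubbing; it does not sink by its own weight.
- bar_top (a point): Nominal centre of the top of a steel drive bar in the well, 39 mm above the meter's underside; the bar is really up to 4 mm higher or lower, unmeasured. It is 36 mm long, 5 mm wide, 13 mm high and fixed across a black turntable. A cell resting on the bar instead of over it stands 13 mm too high. The bar's angle is not measured either (this point's yaw is the meter's).
- turntable (a point): Nominal centre of the turntable's face, where the cell's foot rests when home: 26 mm above the meter's underside, +-4 mm with the bar. Turns stiffly (0.12 N m) from a stop at its clockwise end, seen from above, where a cell turned up to it stands on the light path, to 1.1 rad anticlockwise; starts at 0.4 to 0.95 rad. Sprung: begins to sink at about 3 N, 3 N per mm, solid after 1.5 mm.
- carafe: Loose empty glass carafe, 100 mm across, 155 mm tall; origin at the centre of its underside. Leave alone.
- saucer: Loose grey saucer, 116 mm across, 11 mm high; origin at the centre of its underside. Leave alone.
- cup: Loose grey ceramic espresso cup on the saucer, 66 mm across, 55 mm tall, with a small handle; origin at the centre of its underside. Leave alone.
- sugar_jar: Loose amber glass sugar jar with a birch lid, 66 mm across, 100 mm tall; origin at the centre of its underside. Leave alone.
There are look-alikes about, which are no part of the job. What is shaped like the meter but blue is not meant.

How it is judged:
By the outcome, as a careful person would: the job done as asked, in the order asked, and still so for the second after the job is handed in, with the robot touching nothing.
It also fails if it takes over 72 s, if anything falls off the work surface, if the arm or the gripper's body presses on something with over 40 N, if the wrist force passes 120 N, or if a joint passes its speed limit or range.

### The arm

A 7-joint arm with a two-finger parallel gripper is mounted at the origin on the work surface. World frame = base frame: x ahead of the robot, y to its left, z up, the work surface at z = 0. Lengths are in mm, angles in rad, forces in N, time in s.
With the tool pointing down it reaches from about 400 to 875 mm from the base axis. Payload 4.4 kg.
Tool frame: the origin (TCP) lies midway between the tips of the shut fingers; the grasp point (between the pads) lies 19 mm behind it; z points along the fingers, y is the line along which they close (so a half turn about z gives the same grasp; the last joint's range is limited). The gripper opens to 85 mm and grips with 20 to 120 N. Pads are 22 mm wide; open, the fingers measure 114 mm over their backs; the gripper's body (76 mm by 85 mm) begins 54 mm behind the grasp point. The pads swing forward as they close: fully open they stand 13 mm farther back than shut.
Start: joints at [1.14, 0.628, 0.038, 1.517, -0.027, 0.996, -0.02], TCP at [231.924, -607.231, 209.013] pointing down, gripper open.
Joint ranges: [-3.06, 3.06], [-0.37, 2.12], [-1.25, 1.32], [0.18, 2.47], [-1.1, 4.24], [0.23, 1.98], [-2.94, 2.94]. Speed limits (rad/s): [2.57, 2.57, 3.14, 3.14, 3.14, 3.14, 3.14].

### API

Orientations are given as [roll, pitch, yaw] about the fixed x, y, z axes, in that order (R = Rz(yaw) Ry(pitch) Rx(roll)).
In Python, from cell import read_state, get_image, finish_job gives the robot as it stands.
- The arm moves only by the tool send_rows, never from a script. Its argument "series" is a list of rows, each an object of numbers: "ax", "ay", "az": the turn, a rotation vector about the tool's x, y, z in rad; "dx", "dy", "dz": the shift along the tool's x, y, z in cm; "hand": the closure, from 0 (fully open) to 1 (shut). In form: [{"ax": .., "ay": .., "az": .., "dx": .., "dy": .., "dz": .., "hand": ..}, ...]. A call has 1 to 10 rows; each row is the pose to reach, as a shift and turn from the pose commanded when the call began, along the tool's axes at that moment; what a row does not reach only later rows make up. A row lasts 1/10 s, in which the tool goes at most 50 mm and 8.59 degrees, less where a joint would pass 70% of its speed; a pose out of reach is approached as far as the arm can. A call with a gripper value outside its range is refused whole. The fingers move at their own pace and stop on an object; the grip force is fixed at half the most. Time passes only in rows, so rows that repeat a pose let the fingers close. It gives the time, the measured TCP pose, the force, the opening and the grip force at its end, in the units of the state.
- read_state(): the state, without advancing time (a new reading comes with each control period).
- get_image(name): name is "side" or "top"; returns a dict with "pixels" (400x640x3 uint8, red, green, blue), "mtx" (3x3 intrinsics, pixels), "k1" (the pictures are not rectified: a ray, as slopes to the right and down, at radius r is drawn at 1 + k1 r^2 times it, then the intrinsics apply), "R" (3x3) and "t" (3): a world point X has camera coordinates R X + t. Camera axes: x right, y down, z forward; pixel columns grow to the right and rows downward; lengths in mm; the calibration is good to about 2 mm. A picture is of the moment at which its call begins. There is no depth.
- finish_job(): hands the job in; it is judged then, once.
The state is a dict: "clock": time; "qpos": joint angles; "qd": joint speeds; "tau": joint torques, N m; "eef_pos": TCP position; "tool_rot": TCP orientation; "force": force on the tool from outside, world axes, zero at the start; "torque": the same for the moment, N m; "width": finger opening in mm; "gripper_force": force on a finger pad.
Only numpy, scipy, OpenCV 4.12 (cv2) and the standard library are available. Lean on these libraries where they do the work, as an engineer would, in place of code of your own. Each camera call takes 0.05 s, during which the arm holds its last target. There are 200 camera calls.

## Working session

There is one attempt and no reset: what is moved stays moved. The work goes in short steps, Python scripts to look and compute and a tool call to move; the robot and the scene stay as the last step left them, time stands still between calls to the robot, and variables do not carry over. Pictures are saved under pics/ and viewed, at most 10 in all, crops included, and the job is handed in when it is done.

Besides the shell and the picture viewer there is one more tool, called after ">>>" as a command line: name --argument value ..., lists and objects as JSON in quotes. send_rows: Moves the arm, as the interface text tells. Its arguments: {"type":"object","properties":{"series":{"type":"array","items":{"type":"object","properties":{"ax":{"type":"number"},"ay":{"type":"number"},"az":{"type":"number"},"dx":{"type":"number"},"dy":{"type":"number"},"dz":{"type":"number"},"hand":{"type":"number"}}}}},"required":["series"]}

```bash
mkdir -p pics; ls; python3 - <<'E'
from cell import *
import cv2,numpy as np
for n in("side","top"):
    g=get_image(n); cv2.imwrite(f"pics/{n}0.png",cv2.cvtColor(g["pixels"],cv2.COLOR_RGB2BGR))
    print(n,g["mtx"],g["k1"],g["R"],g["t"], -np.array(g["R"]).T@np.array(g["t"]))
print(read_state())
E
```

```text
pics
side [[362.49210836   0.         316.2013955 ]
 [  0.         362.49210836 200.89606926]
 [  0.           0.           1.        ]] -0.06972615387173078 [[-0.89088368 -0.45397105 -0.01538049]
 [-0.34618908  0.70051242 -0.62404766]
 [ 0.2940738  -0.55062931 -0.78123489]] [550.57728859 233.65653071 867.53373292] [316.27071677 563.95635346 832.028586  ]
top [[431.33507241   0.         323.2404363 ]
 [  0.         431.33507241 206.70203145]
 [  0.           0.           1.        ]] -0.11896289426422896 [[ 0.03018028 -0.99954273  0.00186651]
 [-0.98641981 -0.03008556 -0.16146463]
 [ 0.16144695  0.00303188 -0.98687673]] [ -26.6166205  620.6037882 1304.6744016] [ 402.34345713  -11.88885674 1387.80805524]
{'clock': 0.1, 'qpos': array([ 1.14015403,  0.62924531,  0.03845992,  1.51826566, -0.026945  ,
        0.99632641, -0.01998167]), 'qd': array([ 0.00196394, -0.00059752, -0.00100172, -0.00367378,  0.00167102,
       -0.00172031,  0.00108682]), 'tau': array([ 3.42277155e-03, -5.64534581e+01,  1.23045199e+00, -1.93975031e+01,
        1.12226175e-02,  5.33372979e-03, -9.72621716e-08]), 'eef_pos': array([ 231.70886747, -606.65009765,  208.18753011]), 'tool_rot': array([-3.13986741e+00,  7.21612463e-05,  3.64878406e-01]), 'force': array([ 0.59413923, -0.4066097 , -0.26287997]), 'torque': array([ 0.02589068,  0.03215804, -0.04622678]), 'gripper_force': 0.0, 'width': 85.54096948787408}
```

View pics/side0.png

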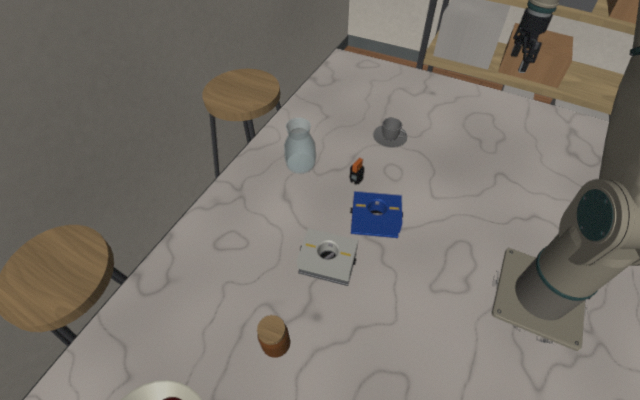

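View pics/top0.png

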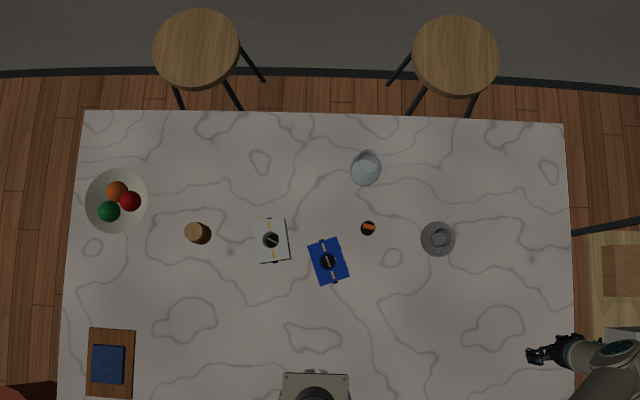

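Candidates: the cell is the black body with orange fin at top (368,228) / side (356,172). The orange fruit at top (117,190) is not it. For the meter, the white box is at top (272,240) / side (328,258), and the blue decoy at top (328,261) / side (377,214) is not meant. I'll check this with one close crop.

```bash
cat > h.py <<'E'
from cell import *
import cv2,numpy as np
def ray(g,uv):
    D=np.array([g["k1"],0,0,0,0.]);M=np.array(g["mtx"])
    # model: drawn = s*(1+k1 r^2), as OpenCV
    s=cv2.undistortPointsIter(np.array([[uv]],float),M,D,None,None,(3,50,1e-10))[0,0]
    R=np.array(g["R"]);t=np.array(g["t"]);d=R.T@np.array([s[0],s[1],1.]);return -R.T@t,d/np.linalg.norm(d)
def plane(g,uv,z):
    c,d=ray(g,uv);return c+d*(z-c[2])/d[2]
def tri(g1,u1,g2,u2):
    A=np.zeros((3,3));b=np.zeros(3);L=[ray(g1,u1),ray(g2,u2)]
    for c,d in L:
        P=np.eye(3)-np.outer(d,d);A+=P;b+=P@c
    X=np.linalg.solve(A,b);return X,[float(np.linalg.norm(np.cross(X-c,d))) for c,d in L]
def proj(g,X):
    p=cv2.projectPoints(np.array([X],float),cv2.Rodrigues(np.array(g["R"]))[0],np.array(g["t"],float),np.array(g["mtx"]),np.array([g["k1"],0,0,0.]))[0];return p[0,0]
E
python3 - <<'E'
from h import *
a=cv2.imread("pics/side0.png");b=cv2.imread("pics/top0.png")
z=lambda i,x,y,w,h,s:cv2.resize(i[y:y+h,x:x+w],(w*s,h*s),interpolation=cv2.INTER_CUBIC)
o=np.zeros((600,800,3),np.uint8)
for (im,c,pos) in((z(a,295,230,66,56,6),0,(0,0)),(z(a,336,150,40,40,7),0,(0,400)),(z(b,250,212,48,56,6),0,(300,0)),(z(b,350,210,40,40,7),0,(300,400))):
    h,w=im.shape[:2];o[pos[0]:pos[0]+h,pos[1]:pos[1]+w]=im
cv2.imwrite("pics/crop0.png",o)
E
```

```text
Traceback (most recent call last):
ValueError: could not broadcast input array from shape (336,288,3) into shape (300,288,3)
```

```bash
python3 - <<'E'
from h import *
a=cv2.imread("pics/side0.png");b=cv2.imread("pics/top0.png")
z=lambda i,x,y,w,h,s:cv2.resize(i[y:y+h,x:x+w],(w*s,h*s),interpolation=cv2.INTER_CUBIC)
o=np.zeros((600,800,3),np.uint8)
for (im,pos) in((z(a,295,230,66,56,5),(0,0)),(z(a,336,150,40,40,7),(0,400)),(z(b,250,212,48,56,5),(300,0)),(z(b,350,210,40,40,7),(300,400))):
    h,w=im.shape[:2];o[pos[0]:pos[0]+h,pos[1]:pos[1]+w]=im
cv2.imwrite("pics/crop0.png",o)
E
```

```text
(no output)
```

View pics/crop0.png

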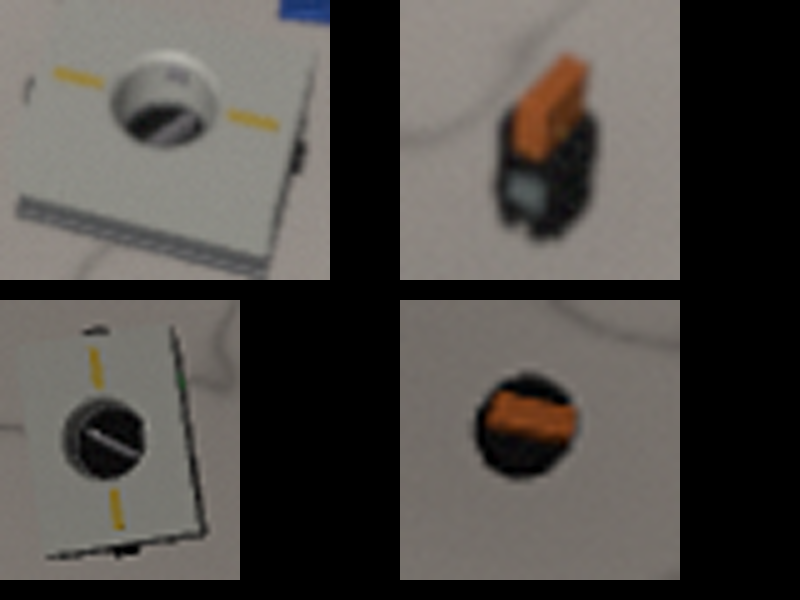

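The crop confirms the choice. The cell has a black body, orange fin and clear window at side (356,172) / top (368,228). The white meter's well is at side (328,252) / top (271,240). The bar shows as a light stroke in the well, well anticlockwise of the yellow line. Next I'll measure these.

```bash
cat > meas.py <<'E'
from h import *
def mask(g,lo,hi,box):
    p=cv2.resize(g["pixels"],None,fx=1,fy=1);hsv=cv2.cvtColor(p,cv2.COLOR_RGB2HSV)
    m=cv2.inRange(hsv,lo,hi);x,y,w,h=box;k=np.zeros_like(m);k[y:y+h,x:x+w]=m[y:y+h,x:x+w]
    n,l,s,c=cv2.connectedComponentsWithStats(k)
    return [(np.argwhere(l==i)[:,::-1],c[i],int(s[i,4])) for i in np.argsort(-s[1:,4])+1]
def pca(g,pts,z):
    P=np.array([plane(g,p,z)[:2] for p in pts]);c=P.mean(0);w,v=np.linalg.eigh(np.cov((P-c).T))
    return P,c,np.sqrt(w*12),np.arctan2(v[1,1],v[0,1])
E
python3 - <<'E'
from meas import *
np.set_printoptions(precision=3,suppress=True)
s=get_image("side");t=get_image("top")
O=((3,120,60),(16,255,255));Y=((17,90,90),(32,255,255))
a=mask(s,*O,(336,150,40,40));b=mask(t,*O,(350,210,40,40))
print("fin",a[0][1:],b[0][1:],tri(s,a[0][1],t,b[0][1]))
P,c,sz,y=pca(t,b[0][0],80);print("fin top",c,sz,y)
a=mask(s,*Y,(295,230,66,56))[:2];b=mask(t,*Y,(250,212,48,56))[:2]
a.sort(key=lambda e:e[1][0]);b.sort(key=lambda e:e[1][1])
print([e[1:] for e in a],[e[1:] for e in b])
L=[tri(s,a[i][1],t,b[i][1]) for i in(0,1)];print(L)
Q=[tri(s,a[i][1],t,b[1-i][1]) for i in(0,1)];print("swap",Q)
for g,e in((s,a),(t,b)):
    X=[plane(g,q[1],70) for q in e];d=X[1]-X[0];print("mid",(X[0]+X[1])/2,"len",np.hypot(*d[:2]),"yaw",np.arctan2(d[1],d[0]))
# bar in top view
for p,q in(((267,238),(278,243.4)),):
    A,B=plane(t,p,39),plane(t,q,39);d=B-A;print("bar",(A+B)/2,np.hypot(*d[:2]),np.arctan2(d[1],d[0]))
E
```

```text
fin (array([356.723, 165.426]), 101) (array([368.475, 226.213]), 61) (array([ 560.861, -149.905,   62.891]), [1.3632534280102258, 1.3632534280102464])
fin top [ 560.135 -147.827] [15.849 35.975] 1.3928078365635856
[(array([309.765, 245.059]), 17), (array([345. , 253.5]), 20)] [(array([268.889, 225.611]), 18), (array([272.889, 253.611]), 18)]
[(array([553.979, 157.685,  70.375]), [0.18046124144515188, 0.18046124144510653]), (array([467.669, 141.102,  70.381]), [0.6570833002905007, 0.6570833002905424])]
swap [(array([506.888, 155.154,  91.592]), [42.71282960592486, 42.71282960592505]), (array([508.677, 150.07 ,  82.955]), [43.71269574376579, 43.71269574376555])]
mid [510.685 149.15   70.   ] len 88.77390307801177 yaw -2.9518205728585056
mid [511.089 149.486  70.   ] len 87.07293775614431 yaw -2.9522778353920067
bar [510.205 148.02   39.   ] 38.74662977779825 -1.9913322669575912
```

```bash
cat > plan.py <<'E'
from h import *
from scipy.spatial.transform import Rotation as Ro
def plan(p,psi,z=None):
    s=read_state();R=Ro.from_euler('xyz',s["tool_rot"]);d=R.inv().apply(np.array(p)-s["eef_pos"])/10
    T=Ro.from_euler('xyz',[np.pi,0,psi]);rv=(R.inv()*T).as_rotvec()
    print("clk %.2f"%s["clock"],"pos",s["eef_pos"].round(1),"rot",s["tool_rot"].round(4),"q",s["qpos"].round(2),"F",s["force"].round(1),"w %.1f"%s["width"])
    print(" shift cm",d.round(2),"turn",rv.round(3))
E
python3 - <<'E'
from plan import *
t=get_image("top")
print("carafe",plane(t,(366,160),155),plane(t,(366,178),10),"cup",plane(t,(438,238),60),"jar",plane(t,(194,231),100),"blue",plane(t,(328,261),70))
plan((561.3,-149.3,170),1.393)
E
```

```text
carafe [ 747.73256045 -130.2463829   155.        ] [ 727.33002857 -144.90695883   10.        ] cup [ 531.78567399 -367.82450912   60.        ] jar [526.51597354 381.22906129 100.        ] blue [451.2361094  -27.34471795  70.        ]
clk 0.25 pos [ 231.8 -607.   208.5] rot [-3.1407  0.      0.3648] q [ 1.14  0.63  0.04  1.52 -0.03  1.   -0.02] F [ 0.1  0.2 -0. ] w 85.2
 shift cm [ 47.11 -31.     3.88] turn [-1.000e-03 -0.000e+00 -1.028e+00]
```

>>> send_rows --series '[{"dx": 2,"dy": -1.3,"az": -0.04,"hand": 0.35},{"dx": 5,"dy": -3.3,"az": -0.1,"hand": 0.35},{"dx": 9,"dy": -5.9,"az": -0.19,"hand": 0.35},{"dx": 13,"dy": -8.5,"az": -0.28,"hand": 0.35},{"dx": 17,"dy": -11.2,"az": -0.37,"hand": 0.35},{"dx": 21,"dy": -13.8,"az": -0.46,"hand": 0.35},{"dx": 25,"dy": -16.4,"az": -0.55,"hand": 0.35},{"dx": 29,"dy": -19,"az": -0.64,"hand": 0.35},{"dx": 32,"dy": -21,"az": -0.7,"hand": 0.35},{"dx": 34,"dy": -22.4,"az": -0.74,"hand": 0.35}]'

```text
invalid input at $.series[0]: expected keys ax, ay, az, dx, dy, dz, hand
```

```bash
python3 -c "
from plan import *
plan((561.3,-149.3,150),1.393)"
```

```text
clk 0.25 pos [ 231.8 -607.   208.5] rot [-3.1407  0.      0.3648] q [ 1.14  0.63  0.04  1.52 -0.03  1.   -0.02] F [ 0.1  0.2 -0. ] w 85.2
 shift cm [ 47.11 -31.     5.88] turn [-1.000e-03 -0.000e+00 -1.028e+00]
```

All keys are needed.

>>> send_rows --series '[{"ax": 0,"ay": 0,"az": -0.04,"dx": 2,"dy": -1.3,"dz": 0,"hand": 0.35},{"ax": 0,"ay": 0,"az": -0.1,"dx": 5,"dy": -3.3,"dz": 0,"hand": 0.35},{"ax": 0,"ay": 0,"az": -0.19,"dx": 9,"dy": -5.9,"dz": 0,"hand": 0.35},{"ax": 0,"ay": 0,"az": -0.28,"dx": 13,"dy": -8.5,"dz": 0,"hand": 0.35},{"ax": 0,"ay": 0,"az": -0.37,"dx": 17,"dy": -11.2,"dz": 0,"hand": 0.35},{"ax": 0,"ay": 0,"az": -0.46,"dx": 21,"dy": -13.8,"dz": 0,"hand": 0.35},{"ax": 0,"ay": 0,"az": -0.55,"dx": 25,"dy": -16.4,"dz": 0,"hand": 0.35},{"ax": 0,"ay": 0,"az": -0.64,"dx": 29,"dy": -19,"dz": 0,"hand": 0.35},{"ax": 0,"ay": 0,"az": -0.7,"dx": 32,"dy": -21,"dz": 0,"hand": 0.35},{"ax": 0,"ay": 0,"az": -0.74,"dx": 34,"dy": -22.4,"dz": 0,"hand": 0.35}]'

```text
clock: 1.25
eef_pos: [471.6, -273.4, 209.2]
tool_rot: [3.141, -0.001, 1.111]
force: [-0.1, 0.0, 0.2]
width: 55.2
gripper_force: 0.0
```

```bash
python3 -c "
from plan import *
plan((561.3,-149.3,150),1.393)"
```

```text
clk 1.25 pos [ 471.6 -273.4  209.2] rot [ 3.1410e+00 -1.5000e-03  1.1106e+00] q [ 0.6   0.48 -0.19  1.81  0.11  0.86 -0.1 ] F [-0.1  0.   0.2] w 55.2
 shift cm [15.1   2.52  5.94] turn [ 0.001 -0.001 -0.282]
```

>>> send_rows --series '[{"ax": 0,"ay": 0,"az": -0.08,"dx": 3,"dy": 0.5,"dz": 1,"hand": 0.35},{"ax": 0,"ay": 0,"az": -0.16,"dx": 7,"dy": 1.2,"dz": 2.5,"hand": 0.35},{"ax": 0,"ay": 0,"az": -0.24,"dx": 11,"dy": 1.9,"dz": 4,"hand": 0.35},{"ax": 0,"ay": 0,"az": -0.28,"dx": 14,"dy": 2.4,"dz": 5.5,"hand": 0.35},{"ax": 0.001,"ay": -0.001,"az": -0.285,"dx": 15.1,"dy": 2.52,"dz": 5.9,"hand": 0.35},{"ax": 0.001,"ay": -0.001,"az": -0.285,"dx": 15.1,"dy": 2.52,"dz": 5.9,"hand": 0.35},{"ax": 0.001,"ay": -0.001,"az": -0.285,"dx": 15.1,"dy": 2.52,"dz": 5.9,"hand": 0.35}]'

```text
clock: 1.95
eef_pos: [559.3, -155.0, 150.3]
tool_rot: [-3.14, 0.002, 1.388]
force: [0.5, -0.4, 0.1]
width: 55.7
gripper_force: 0.0
```

```bash
python3 - <<'E'
from plan import *
plan((561.3,-149.3,57),1.393)
a=get_image("side")["pixels"];b=get_image("top")["pixels"]
z=lambda i,x,y,w,h,s:cv2.resize(i[y:y+h,x:x+w],(w*s,h*s),interpolation=cv2.INTER_CUBIC)
cv2.imwrite("pics/c1.png",cv2.cvtColor(np.hstack([z(a,315,90,90,110,4),z(b,330,180,90,110,4)]),cv2.COLOR_RGB2BGR))
E
```

```text
clk 1.95 pos [ 559.3 -155.   150.3] rot [-3.1402e+00  2.5000e-03  1.3877e+00] q [ 0.37  0.61 -0.24  1.77  0.2   0.79 -0.15] F [ 0.5 -0.4  0.1] w 55.7
 shift cm [0.62 0.11 9.33] turn [-0.001  0.002 -0.005]
```

View pics/c1.png

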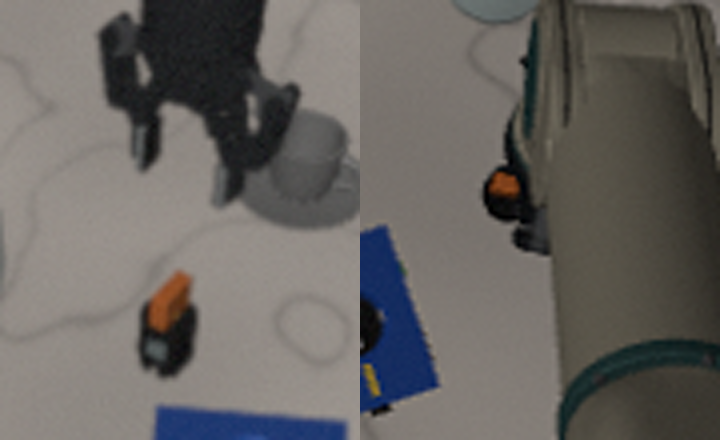

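The side view shows the open fingers straddling above the cell, with the tips at crop (150,160) and (225,195) and the fin at (170,300). Nothing is in the way. I'll descend partway and settle.

>>> send_rows --series '[{"ax": 0,"ay": 0,"az": 0,"dx": 0.3,"dy": 0.1,"dz": 1,"hand": 0.35},{"ax": 0,"ay": 0,"az": 0,"dx": 0.35,"dy": 0.1,"dz": 3,"hand": 0.35},{"ax": 0,"ay": 0,"az": 0,"dx": 0.35,"dy": 0.1,"dz": 4.5,"hand": 0.35},{"ax": 0,"ay": 0,"az": 0,"dx": 0.35,"dy": 0.1,"dz": 5,"hand": 0.35},{"ax": 0,"ay": 0,"az": 0,"dx": 0.35,"dy": 0.1,"dz": 5,"hand": 0.35},{"ax": 0,"ay": 0,"az": 0,"dx": 0.35,"dy": 0.1,"dz": 5,"hand": 0.35},{"ax": 0,"ay": 0,"az": 0,"dx": 0.35,"dy": 0.1,"dz": 5,"hand": 0.35}]'

```text
clock: 2.75
eef_pos: [562.2, -150.1, 100.8]
tool_rot: [3.141, 0.001, 1.389]
force: [0.1, -0.6, 0.1]
width: 55.6
gripper_force: 0.0
```

```bash
python3 -c "
from plan import *
plan((561.3,-149.3,57),1.393)"
```

```text
clk 2.75 pos [ 562.2 -150.1  100.8] rot [3.1412e+00 9.0000e-04 1.3895e+00] q [ 0.35  0.68 -0.22  1.81  0.22  0.68 -0.18] F [ 0.1 -0.6  0.1] w 55.6
 shift cm [ 0.07 -0.1   4.38] turn [ 0.     0.001 -0.004]
```

>>> send_rows --series '[{"ax": 0,"ay": 0,"az": 0,"dx": 0.05,"dy": -0.08,"dz": 1.5,"hand": 0.35},{"ax": 0,"ay": 0,"az": 0,"dx": 0.05,"dy": -0.08,"dz": 3,"hand": 0.35},{"ax": 0,"ay": 0,"az": 0,"dx": 0.05,"dy": -0.08,"dz": 4,"hand": 0.35},{"ax": 0,"ay": 0,"az": 0,"dx": 0.05,"dy": -0.08,"dz": 4.4,"hand": 0.35},{"ax": 0,"ay": 0,"az": 0,"dx": 0.05,"dy": -0.08,"dz": 4.4,"hand": 0.35},{"ax": 0,"ay": 0,"az": 0,"dx": 0.05,"dy": -0.08,"dz": 4.4,"hand": 0.6},{"ax": 0,"ay": 0,"az": 0,"dx": 0.05,"dy": -0.08,"dz": 4.4,"hand": 0.75},{"ax": 0,"ay": 0,"az": 0,"dx": 0.05,"dy": -0.08,"dz": 4.4,"hand": 1},{"ax": 0,"ay": 0,"az": 0,"dx": 0.05,"dy": -0.08,"dz": 4.4,"hand": 1},{"ax": 0,"ay": 0,"az": 0,"dx": 0.05,"dy": -0.08,"dz": 4.4,"hand": 1}]'

```text
clock: 3.75
eef_pos: [561.2, -149.3, 56.7]
tool_rot: [-3.141, 0.001, 1.39]
force: [-1.7, 0.1, 5.8]
width: 11.2
gripper_force: 58.8
```

>>> send_rows --series '[{"ax": 0,"ay": 0,"az": 0,"dx": 0,"dy": 0,"dz": 0,"hand": 1},{"ax": 0,"ay": 0,"az": 0,"dx": 0,"dy": 0,"dz": 0,"hand": 1},{"ax": 0,"ay": 0,"az": 0,"dx": 0,"dy": 0,"dz": 0,"hand": 1}]'

```text
clock: 4.05
eef_pos: [561.2, -149.3, 56.7]
tool_rot: [-3.142, 0.001, 1.39]
force: [-1.6, 0.4, 6.4]
width: 11.3
gripper_force: 58.9
```

>>> send_rows --series '[{"ax": 0,"ay": 0,"az": 0,"dx": 0,"dy": 0,"dz": -0.5,"hand": 1},{"ax": 0,"ay": 0,"az": 0,"dx": 0,"dy": 0,"dz": -2,"hand": 1},{"ax": 0,"ay": 0,"az": 0,"dx": 0,"dy": 0,"dz": -4,"hand": 1},{"ax": 0,"ay": 0,"az": 0,"dx": 0,"dy": 0,"dz": -6,"hand": 1},{"ax": 0,"ay": 0,"az": 0,"dx": 0,"dy": 0,"dz": -8,"hand": 1},{"ax": 0,"ay": 0,"az": 0,"dx": 0,"dy": 0,"dz": -10,"hand": 1},{"ax": 0,"ay": 0,"az": 0,"dx": 0,"dy": 0,"dz": -11,"hand": 1},{"ax": 0,"ay": 0,"az": 0,"dx": 0,"dy": 0,"dz": -11.3,"hand": 1},{"ax": 0,"ay": 0,"az": 0,"dx": 0,"dy": 0,"dz": -11.3,"hand": 1},{"ax": 0,"ay": 0,"az": 0,"dx": 0,"dy": 0,"dz": -11.3,"hand": 1}]'

```text
clock: 5.05
eef_pos: [560.2, -149.1, 168.0]
tool_rot: [-3.139, 0.001, 1.39]
force: [-0.2, -0.6, -0.7]
width: 11.0
gripper_force: 58.7
```

```bash
python3 -c "
from plan import *
plan((511,149.3,170),1.40)"
```

```text
clk 5.05 pos [ 560.2 -149.1  168. ] rot [-3.1386e+00  8.0000e-04  1.3898e+00] q [ 0.37  0.59 -0.25  1.76  0.19  0.83 -0.15] F [-0.2 -0.6 -0.7] w 11.0
 shift cm [ 28.47 -10.21  -0.19] turn [-0.003  0.001 -0.01 ]
```

>>> send_rows --series '[{"ax": 0,"ay": 0,"az": 0,"dx": 1.5,"dy": -0.5,"dz": 0,"hand": 1},{"ax": 0,"ay": 0,"az": 0,"dx": 5,"dy": -1.8,"dz": 0,"hand": 1},{"ax": 0,"ay": 0,"az": 0,"dx": 9,"dy": -3.2,"dz": 0,"hand": 1},{"ax": 0,"ay": 0,"az": 0,"dx": 13,"dy": -4.7,"dz": 0,"hand": 1},{"ax": 0,"ay": 0,"az": 0,"dx": 17,"dy": -6.1,"dz": 0,"hand": 1},{"ax": 0,"ay": 0,"az": 0,"dx": 21,"dy": -7.5,"dz": 0,"hand": 1},{"ax": 0,"ay": 0,"az": 0,"dx": 24.5,"dy": -8.8,"dz": 0,"hand": 1},{"ax": 0,"ay": 0,"az": 0,"dx": 27,"dy": -9.7,"dz": 0,"hand": 1},{"ax": 0,"ay": 0,"az": 0,"dx": 28.2,"dy": -10.1,"dz": 0,"hand": 1},{"ax": 0,"ay": 0,"az": 0,"dx": 28.4,"dy": -10.2,"dz": 0,"hand": 1}]'

```text
clock: 6.05
eef_pos: [510.8, 150.7, 168.6]
tool_rot: [-3.14, 0.0, 1.393]
force: [0.8, -0.3, -1.4]
width: 11.0
gripper_force: 58.7
```

>>> send_rows --series '[{"ax": 0,"ay": 0,"az": 0,"dx": 0,"dy": 0,"dz": 0,"hand": 1},{"ax": 0,"ay": 0,"az": 0,"dx": 0,"dy": 0,"dz": 0,"hand": 1},{"ax": 0,"ay": 0,"az": 0,"dx": 0,"dy": 0,"dz": 0,"hand": 1},{"ax": 0,"ay": 0,"az": 0,"dx": 0,"dy": 0,"dz": 0,"hand": 1}]'

```text
clock: 6.45
eef_pos: [512.0, 147.3, 168.9]
tool_rot: [-3.141, 0.001, 1.388]
force: [-0.6, -0.0, -1.8]
width: 10.8
gripper_force: 58.7
```

```bash
python3 - <<'E'
from plan import *
plan((511,149.3,130),1.40)
s=get_image("side");t=get_image("top")
import pickle;pickle.dump((s,t),open("g2.pkl","wb"))
a=s["pixels"];b=t["pixels"]
z=lambda i,x,y,w,h,s:cv2.resize(i[y:y+h,x:x+w],(w*s,h*s),interpolation=cv2.INTER_CUBIC)
cv2.imwrite("pics/c2.png",cv2.cvtColor(np.hstack([z(a,280,180,80,110,5),z(b,225,185,80,110,5)]),cv2.COLOR_RGB2BGR))
for h in(0,52,82): print(proj(s,(511,149.3,170-57+h)))
E
```

```text
clk 6.45 pos [512.  147.3 168.9] rot [-3.1406e+00  1.2000e-03  1.3876e+00] q [-0.17  0.52 -0.25  1.88  0.18  0.76 -0.69] F [-0.6 -0.  -1.8] w 10.8
 shift cm [ 0.19 -0.14  3.89] turn [-0.001  0.001 -0.012]
[327.2378679  239.71758195]
[327.43945213 227.1147825 ]
[327.56437451 219.24214179]
```

View pics/c2.png

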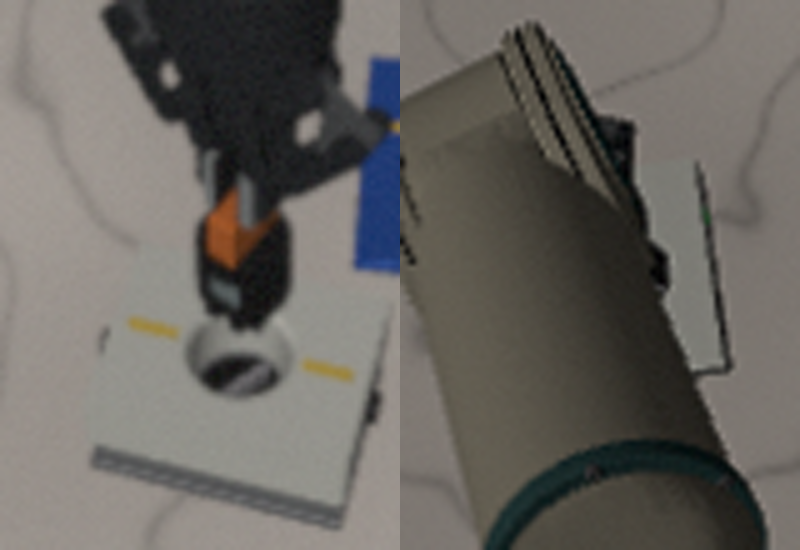

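The side view shows the cell held upright over the well, with the body at about pixel column 328.8 and the well at about 328.2. I'll measure the body axis by mask once it has settled.

>>> send_rows --series '[{"ax": 0,"ay": 0,"az": -0.01,"dx": 0.1,"dy": -0.1,"dz": 1.5,"hand": 1},{"ax": 0,"ay": 0,"az": -0.01,"dx": 0.1,"dy": -0.1,"dz": 2,"hand": 1},{"ax": 0,"ay": 0,"az": -0.01,"dx": 0.1,"dy": -0.1,"dz": 2,"hand": 1},{"ax": 0,"ay": 0,"az": -0.01,"dx": 0.1,"dy": -0.1,"dz": 2,"hand": 1},{"ax": 0,"ay": 0,"az": -0.01,"dx": 0.1,"dy": -0.1,"dz": 2,"hand": 1}]'

```text
clock: 7.05
eef_pos: [511.3, 149.8, 149.4]
tool_rot: [-3.141, 0.0, 1.4]
force: [-0.7, 0.5, -1.1]
width: 11.0
gripper_force: 58.7
```

```bash
python3 - <<'E'
from plan import *
plan((511,149.3,130),1.40)
s=get_image("side");st=read_state();print(st["eef_pos"])
g=cv2.cvtColor(s["pixels"],cv2.COLOR_RGB2GRAY).astype(float)
u=np.arange(305,352)
p=st["eef_pos"]
for h in range(10,50,5):
    c=proj(s,(p[0],p[1],p[2]-57+h));r=int(round(c[1]));row=g[r,305:352]
    bg=np.median(row);k=row<bg*0.55;i=np.flatnonzero(k)
    # subpixel edges at half level
    def cross(j0,j1):
        a,b=row[j0],row[j1];th=(bg+row[i].min())/2;return u[j0]+(th-a)/(b-a)*(u[j1]-u[j0])
    if len(i)==0: continue
    th=(bg+np.percentile(row[i],20))/2;kk=np.flatnonzero(row<th);l,rr=kk[0],kk[-1]
    L=u[l-1]+(row[l-1]-th)/(row[l-1]-row[l]);Rr=u[rr]+(th-row[rr])/(row[rr+1]-row[rr])
    print(h,r,c.round(1),round(L,2),round(Rr,2),"mid",round((L+Rr)/2,2),"w",round(Rr-L,1))
E
```

```text
clk 7.05 pos [511.3 149.8 149.4] rot [-3.1413e+00  4.0000e-04  1.3996e+00] q [-0.18  0.55 -0.24  1.9   0.19  0.71 -0.7 ] F [-0.7  0.5 -1.1] w 11.0
 shift cm [-0.05 -0.02  1.94] turn [-0.  0. -0.]
[511.27609731 149.78148146 149.33610641]
10 242 [327.  242.3] 318.96 337.1 mid 328.03 w 18.1
15 241 [327.  241.1] 318.9 337.14 mid 328.02 w 18.2
20 240 [327. 240.] 318.93 337.1 mid 328.01 w 18.2
25 239 [327.1 238.8] 318.9 337.16 mid 328.03 w 18.3
30 238 [327.1 237.7] 318.87 337.18 mid 328.03 w 18.3
35 236 [327.1 236.5] 318.65 337.17 mid 327.91 w 18.5
40 235 [327.1 235.3] 318.64 337.1 mid 327.87 w 18.5
45 234 [327.1 234.1] 318.64 337.25 mid 327.94 w 18.6
```

>>> send_rows --series '[{"ax": 0,"ay": 0,"az": 0,"dx": 0,"dy": 0.07,"dz": 0.8,"hand": 1},{"ax": 0,"ay": 0,"az": 0,"dx": 0,"dy": 0.07,"dz": 1.6,"hand": 1},{"ax": 0,"ay": 0,"az": 0,"dx": 0,"dy": 0.07,"dz": 2.2,"hand": 1},{"ax": 0,"ay": 0,"az": 0,"dx": 0,"dy": 0.07,"dz": 2.7,"hand": 1},{"ax": 0,"ay": 0,"az": 0,"dx": 0,"dy": 0.07,"dz": 3.1,"hand": 1},{"ax": 0,"ay": 0,"az": 0,"dx": 0,"dy": 0.07,"dz": 3.1,"hand": 1},{"ax": 0,"ay": 0,"az": 0,"dx": 0,"dy": 0.07,"dz": 3.1,"hand": 1},{"ax": 0,"ay": 0,"az": 0,"dx": 0,"dy": 0.07,"dz": 3.1,"hand": 1}]'

```text
clock: 7.9
eef_pos: [511.8, 149.6, 118.1]
tool_rot: [-3.141, 0.001, 1.4]
force: [0.3, -0.9, -1.3]
width: 11.0
gripper_force: 58.7
```

```bash
python3 - <<'E'
from plan import *
plan((512,149.5,110),1.40)
a=get_image("side")["pixels"]
cv2.imwrite("pics/c3.png",cv2.cvtColor(cv2.resize(a[205:285,290:365],None,fx=7,fy=7,interpolation=cv2.INTER_CUBIC),cv2.COLOR_RGB2BGR))
E
```

```text
clk 7.90 pos [511.8 149.6 118.1] rot [-3.1409e+00  6.0000e-04  1.3997e+00] q [-0.19  0.6  -0.22  1.93  0.21  0.64 -0.71] F [ 0.3 -0.9 -1.3] w 11.0
 shift cm [-0.01  0.03  0.81] turn [-0.001  0.001 -0.   ]
```

View pics/c3.png

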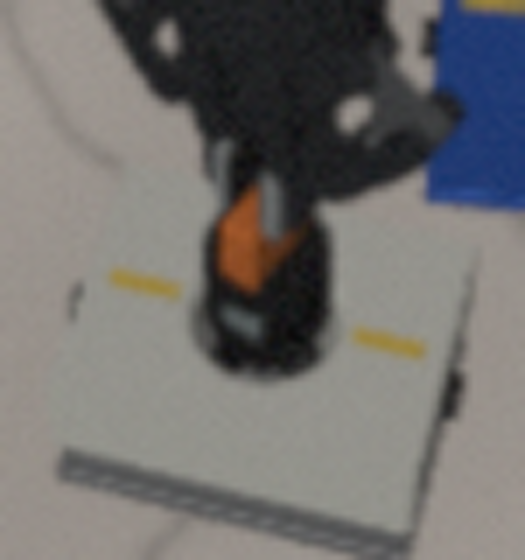

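The cell is in the mouth with slim even gaps: left edge 195→203, right edge 328→338 in the crop. Force is near zero, so I'll go on down gently.

>>> send_rows --series '[{"ax": 0,"ay": 0,"az": 0,"dx": 0,"dy": 0,"dz": 0.1,"hand": 1},{"ax": 0,"ay": 0,"az": 0,"dx": 0,"dy": 0,"dz": 0.2,"hand": 1},{"ax": 0,"ay": 0,"az": 0,"dx": 0,"dy": 0,"dz": 0.3,"hand": 1},{"ax": 0,"ay": 0,"az": 0,"dx": 0,"dy": 0,"dz": 0.4,"hand": 1},{"ax": 0,"ay": 0,"az": 0,"dx": 0,"dy": 0,"dz": 0.5,"hand": 1},{"ax": 0,"ay": 0,"az": 0,"dx": 0,"dy": 0,"dz": 0.5,"hand": 1}]'

```text
clock: 8.55
eef_pos: [511.4, 149.5, 112.7]
tool_rot: [-3.14, 0.001, 1.4]
force: [0.8, 0.7, -1.2]
width: 11.2
gripper_force: 58.7
```

>>> send_rows --series '[{"ax": 0,"ay": 0,"az": 0,"dx": 0,"dy": 0,"dz": 0.1,"hand": 1},{"ax": 0,"ay": 0,"az": 0,"dx": 0,"dy": 0,"dz": 0.2,"hand": 1},{"ax": 0,"ay": 0,"az": 0,"dx": 0,"dy": 0,"dz": 0.3,"hand": 1},{"ax": 0,"ay": 0,"az": 0,"dx": 0,"dy": 0,"dz": 0.3,"hand": 1}]'

```text
clock: 8.95
eef_pos: [511.4, 149.5, 109.7]
tool_rot: [-3.14, 0.001, 1.4]
force: [-0.1, -0.7, -1.0]
width: 11.1
gripper_force: 58.7
```

>>> send_rows --series '[{"ax": 0,"ay": 0,"az": 0,"dx": 0,"dy": 0,"dz": 0.1,"hand": 1},{"ax": 0,"ay": 0,"az": 0,"dx": 0,"dy": 0,"dz": 0.2,"hand": 1},{"ax": 0,"ay": 0,"az": 0,"dx": 0,"dy": 0,"dz": 0.2,"hand": 1}]'

```text
clock: 9.25
eef_pos: [511.4, 149.5, 107.7]
tool_rot: [-3.14, 0.001, 1.4]
force: [-0.3, 1.5, -1.5]
width: 10.7
gripper_force: 58.7
```

>>> send_rows --series '[{"ax": 0,"ay": 0,"az": 0,"dx": 0,"dy": 0,"dz": 0.1,"hand": 1},{"ax": 0,"ay": 0,"az": 0,"dx": 0,"dy": 0,"dz": 0.2,"hand": 1},{"ax": 0,"ay": 0,"az": 0,"dx": 0,"dy": 0,"dz": 0.2,"hand": 1}]'

```text
clock: 9.55
eef_pos: [511.5, 149.5, 105.7]
tool_rot: [-3.14, 0.001, 1.4]
force: [0.4, 0.4, -2.3]
width: 10.9
gripper_force: 58.7
```

>>> send_rows --series '[{"ax": 0,"ay": 0,"az": 0,"dx": 0,"dy": 0,"dz": 0.1,"hand": 1},{"ax": 0,"ay": 0,"az": 0,"dx": 0,"dy": 0,"dz": 0.2,"hand": 1},{"ax": 0,"ay": 0,"az": 0,"dx": 0,"dy": 0,"dz": 0.2,"hand": 1}]'

```text
clock: 9.85
eef_pos: [511.5, 149.5, 103.8]
tool_rot: [-3.14, 0.001, 1.4]
force: [-0.8, -0.9, -1.0]
width: 11.0
gripper_force: 58.7
```

>>> send_rows --series '[{"ax": 0,"ay": 0,"az": 0,"dx": 0,"dy": 0,"dz": 0.1,"hand": 1},{"ax": 0,"ay": 0,"az": 0,"dx": 0,"dy": 0,"dz": 0.1,"hand": 1}]'

```text
clock: 10.05
eef_pos: [511.5, 149.5, 102.8]
tool_rot: [-3.14, 0.001, 1.4]
force: [0.1, -0.2, -0.8]
width: 11.2
gripper_force: 58.7
```

>>> send_rows --series '[{"ax": 0,"ay": 0,"az": 0,"dx": 0,"dy": 0,"dz": 0.1,"hand": 1},{"ax": 0,"ay": 0,"az": 0,"dx": 0,"dy": 0,"dz": 0.1,"hand": 1}]'

```text
clock: 10.25
eef_pos: [511.5, 149.5, 101.8]
tool_rot: [-3.14, 0.001, 1.4]
force: [0.5, -0.0, -1.0]
width: 11.3
gripper_force: 58.7
```

>>> send_rows --series '[{"ax": 0,"ay": 0,"az": 0,"dx": 0,"dy": 0,"dz": 0.1,"hand": 1},{"ax": 0,"ay": 0,"az": 0,"dx": 0,"dy": 0,"dz": 0.1,"hand": 1}]'

```text
clock: 10.45
eef_pos: [511.6, 149.6, 100.9]
tool_rot: [-3.141, 0.001, 1.4]
force: [-0.5, -1.3, -1.0]
width: 11.3
gripper_force: 58.7
```

>>> send_rows --series '[{"ax": 0,"ay": 0,"az": 0,"dx": 0,"dy": 0,"dz": 0.1,"hand": 1},{"ax": 0,"ay": 0,"az": 0,"dx": 0,"dy": 0,"dz": 0.1,"hand": 1}]'

```text
clock: 10.65
eef_pos: [511.7, 149.6, 100.0]
tool_rot: [-3.141, 0.001, 1.4]
force: [0.8, -0.1, 0.8]
width: 10.9
gripper_force: 58.9
```

>>> send_rows --series '[{"ax": 0,"ay": 0,"az": 0,"dx": 0,"dy": 0,"dz": 0.1,"hand": 1},{"ax": 0,"ay": 0,"az": 0,"dx": 0,"dy": 0,"dz": 0.1,"hand": 1}]'

```text
clock: 10.85
eef_pos: [511.7, 149.5, 98.9]
tool_rot: [-3.141, 0.001, 1.4]
force: [0.8, 0.1, 0.8]
width: 11.1
gripper_force: 58.9
```

```bash
python3 - <<'E'
from plan import *
plan((512,149.5,110),1.40);print(read_state()["torque"])
a=get_image("side")["pixels"]
cv2.imwrite("pics/c4.png",cv2.cvtColor(cv2.resize(a[205:285,290:365],None,fx=7,fy=7,interpolation=cv2.INTER_CUBIC),cv2.COLOR_RGB2BGR))
E
```

```text
clk 10.85 pos [511.7 149.5  98.9] rot [-3.1407e+00  7.0000e-04  1.3997e+00] q [-0.19  0.63 -0.21  1.94  0.22  0.6  -0.73] F [0.8 0.1 0.8] w 11.1
 shift cm [ 0.    0.03 -1.11] turn [-0.001  0.001 -0.   ]
[ 0.01458731 -0.11864259 -0.03429403]
```

View pics/c4.png

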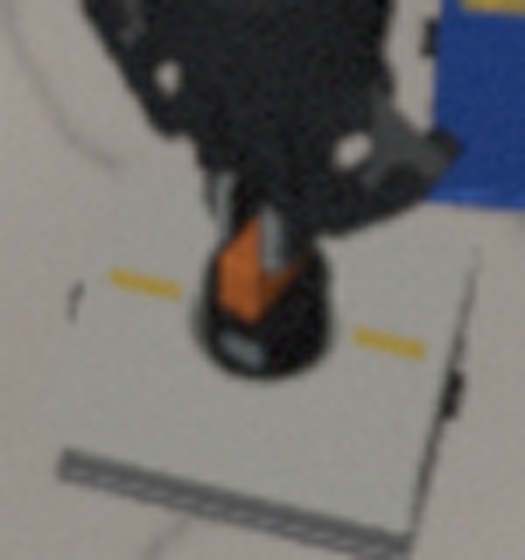

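The cell is well into the mouth and upright. The first contact force is now showing, so I'll use smaller steps.

>>> send_rows --series '[{"ax": 0,"ay": 0,"az": 0,"dx": 0,"dy": 0,"dz": 0.05,"hand": 1},{"ax": 0,"ay": 0,"az": 0,"dx": 0,"dy": 0,"dz": 0.05,"hand": 1}]'

```text
clock: 11.1
eef_pos: [511.6, 149.5, 98.4]
tool_rot: [-3.141, 0.001, 1.4]
force: [1.0, -1.2, 0.5]
width: 11.0
gripper_force: 58.9
```

>>> send_rows --series '[{"ax": 0,"ay": 0,"az": 0,"dx": 0,"dy": 0,"dz": 0.05,"hand": 1},{"ax": 0,"ay": 0,"az": 0,"dx": 0,"dy": 0,"dz": 0.05,"hand": 1}]'

```text
clock: 11.3
eef_pos: [511.5, 149.5, 97.8]
tool_rot: [-3.14, 0.001, 1.4]
force: [0.0, 0.2, 0.4]
width: 11.2
gripper_force: 58.9
```

>>> send_rows --series '[{"ax": 0,"ay": 0,"az": 0,"dx": 0,"dy": 0,"dz": 0.05,"hand": 1},{"ax": 0,"ay": 0,"az": 0,"dx": 0,"dy": 0,"dz": 0.05,"hand": 1}]'

```text
clock: 11.5
eef_pos: [511.5, 149.5, 97.3]
tool_rot: [-3.14, 0.001, 1.4]
force: [1.4, 0.3, 0.2]
width: 11.3
gripper_force: 58.9
```

>>> send_rows --series '[{"ax": 0,"ay": 0,"az": 0,"dx": 0,"dy": 0,"dz": 0.05,"hand": 1},{"ax": 0,"ay": 0,"az": 0,"dx": 0,"dy": 0,"dz": 0.05,"hand": 1}]'

```text
clock: 11.7
eef_pos: [511.5, 149.5, 96.8]
tool_rot: [-3.14, 0.001, 1.4]
force: [-0.5, 0.6, 0.1]
width: 10.9
gripper_force: 58.9
```

>>> send_rows --series '[{"ax": 0,"ay": 0,"az": 0,"dx": 0,"dy": 0,"dz": 0.05,"hand": 1},{"ax": 0,"ay": 0,"az": 0,"dx": 0,"dy": 0,"dz": 0.05,"hand": 1}]'

```text
clock: 11.9
eef_pos: [511.5, 149.5, 96.3]
tool_rot: [-3.14, 0.001, 1.4]
force: [0.8, -0.6, -0.7]
width: 11.1
gripper_force: 58.9
```

>>> send_rows --series '[{"ax": 0,"ay": 0,"az": 0,"dx": 0,"dy": 0,"dz": 0.05,"hand": 1},{"ax": 0,"ay": 0,"az": 0,"dx": 0,"dy": 0,"dz": 0.05,"hand": 1}]'

```text
clock: 12.1
eef_pos: [511.5, 149.5, 95.8]
tool_rot: [-3.14, 0.001, 1.4]
force: [-0.8, -0.2, 0.8]
width: 10.8
gripper_force: 58.9
```

>>> send_rows --series '[{"ax": 0,"ay": 0,"az": 0,"dx": 0,"dy": 0,"dz": 0.05,"hand": 1},{"ax": 0,"ay": 0,"az": 0,"dx": 0,"dy": 0,"dz": 0.05,"hand": 1}]'

```text
clock: 12.3
eef_pos: [511.5, 149.5, 95.3]
tool_rot: [-3.14, 0.001, 1.4]
force: [0.4, 0.0, -0.3]
width: 11.3
gripper_force: 58.9
```

>>> send_rows --series '[{"ax": 0,"ay": 0,"az": 0,"dx": 0,"dy": 0,"dz": 0.05,"hand": 1},{"ax": 0,"ay": 0,"az": 0,"dx": 0,"dy": 0,"dz": 0.05,"hand": 1}]'

```text
clock: 12.5
eef_pos: [511.5, 149.5, 94.8]
tool_rot: [-3.14, 0.001, 1.4]
force: [-0.1, -0.2, 0.7]
width: 11.0
gripper_force: 58.9
```

>>> send_rows --series '[{"ax": 0,"ay": 0,"az": 0,"dx": 0,"dy": 0,"dz": 0.05,"hand": 1},{"ax": 0,"ay": 0,"az": 0,"dx": 0,"dy": 0,"dz": 0.05,"hand": 1}]'

```text
clock: 12.7
eef_pos: [511.5, 149.5, 94.3]
tool_rot: [-3.14, 0.001, 1.4]
force: [0.6, -0.2, -0.1]
width: 10.9
gripper_force: 58.9
```

>>> send_rows --series '[{"ax": 0,"ay": 0,"az": 0,"dx": 0,"dy": 0,"dz": 0.05,"hand": 1},{"ax": 0,"ay": 0,"az": 0,"dx": 0,"dy": 0,"dz": 0.05,"hand": 1}]'

```text
clock: 12.9
eef_pos: [511.6, 149.5, 94.0]
tool_rot: [-3.141, 0.001, 1.4]
force: [-1.0, -0.4, 3.5]
width: 11.2
gripper_force: 59.1
```

>>> send_rows --series '[{"ax": 0,"ay": 0,"az": 0,"dx": 0,"dy": 0,"dz": 0.05,"hand": 1},{"ax": 0,"ay": 0,"az": 0,"dx": 0,"dy": 0,"dz": 0.05,"hand": 1}]'

```text
clock: 13.1
eef_pos: [511.7, 149.6, 93.6]
tool_rot: [-3.141, 0.001, 1.4]
force: [-0.6, -0.3, 3.6]
width: 11.0
gripper_force: 59.4
```

The foot meets the bar at TCP z≈94, which puts the bar top at about 37 mm, within 39±4. I'll add a little pressure and turn clockwise.

>>> send_rows --series '[{"ax": 0,"ay": 0,"az": 0,"dx": 0,"dy": 0,"dz": 0.04,"hand": 1},{"ax": 0,"ay": 0,"az": 0,"dx": 0,"dy": 0,"dz": 0.04,"hand": 1}]'

```text
clock: 13.3
eef_pos: [511.8, 149.6, 93.2]
tool_rot: [-3.141, 0.001, 1.4]
force: [-0.2, -0.0, 5.1]
width: 11.1
gripper_force: 59.5
```

>>> send_rows --series '[{"ax": 0,"ay": 0,"az": 0.04,"dx": 0,"dy": 0,"dz": 0,"hand": 1},{"ax": 0,"ay": 0,"az": 0.08,"dx": 0,"dy": 0,"dz": 0,"hand": 1},{"ax": 0,"ay": 0,"az": 0.08,"dx": 0,"dy": 0,"dz": 0,"hand": 1}]'

```text
clock: 13.6
eef_pos: [511.6, 149.5, 93.0]
tool_rot: [-3.141, 0.001, 1.318]
force: [-0.6, 0.1, 4.4]
width: 10.9
gripper_force: 59.5
```

>>> send_rows --series '[{"ax": 0,"ay": 0,"az": 0.04,"dx": 0,"dy": 0,"dz": 0,"hand": 1},{"ax": 0,"ay": 0,"az": 0.04,"dx": 0,"dy": 0,"dz": 0,"hand": 1}]'

```text
clock: 13.8
eef_pos: [511.4, 149.6, 93.0]
tool_rot: [-3.141, 0.001, 1.278]
force: [-0.3, -0.2, 3.3]
width: 10.9
gripper_force: 59.5
```

>>> send_rows --series '[{"ax": 0,"ay": 0,"az": 0.04,"dx": 0,"dy": 0,"dz": 0,"hand": 1},{"ax": 0,"ay": 0,"az": 0.04,"dx": 0,"dy": 0,"dz": 0,"hand": 1}]'

```text
clock: 14.0
eef_pos: [511.5, 149.5, 93.0]
tool_rot: [-3.141, 0.001, 1.238]
force: [-0.9, -0.3, 4.2]
width: 10.9
gripper_force: 59.4
```

```bash
python3 -c "
from plan import *
plan((511.5,149.5,93),1.15);print(read_state()['torque'])"
```

```text
clk 14.00 pos [511.5 149.5  93. ] rot [-3.1405e+00  1.2000e-03  1.2383e+00] q [-0.23  0.63 -0.16  1.95  0.18  0.58 -0.84] F [-0.9 -0.3  4.2] w 10.9
 shift cm [ 0.  0. -0.] turn [-0.001  0.001  0.088]
[-0.01358576  0.09554131  0.01775664]
```

>>> send_rows --series '[{"ax": 0,"ay": 0,"az": 0.03,"dx": 0,"dy": 0,"dz": 0,"hand": 1},{"ax": 0,"ay": 0,"az": 0.03,"dx": 0,"dy": 0,"dz": 0,"hand": 1}]'

```text
clock: 14.2
eef_pos: [511.5, 149.5, 93.0]
tool_rot: [-3.141, 0.001, 1.209]
force: [-0.9, -0.1, 4.0]
width: 11.2
gripper_force: 59.4
```

>>> send_rows --series '[{"ax": 0,"ay": 0,"az": 0.03,"dx": 0,"dy": 0,"dz": 0,"hand": 1},{"ax": 0,"ay": 0,"az": 0.03,"dx": 0,"dy": 0,"dz": 0,"hand": 1}]'

```text
clock: 14.4
eef_pos: [511.5, 149.5, 93.0]
tool_rot: [-3.141, 0.001, 1.179]
force: [-0.4, -0.5, 4.2]
width: 10.9
gripper_force: 59.4
```

>>> send_rows --series '[{"ax": 0,"ay": 0,"az": 0.03,"dx": 0,"dy": 0,"dz": 0,"hand": 1},{"ax": 0,"ay": 0,"az": 0.03,"dx": 0,"dy": 0,"dz": 0,"hand": 1}]'

```text
clock: 14.6
eef_pos: [511.6, 149.5, 93.0]
tool_rot: [-3.141, 0.001, 1.149]
force: [0.2, -0.1, 2.6]
width: 11.1
gripper_force: 59.4
```

>>> send_rows --series '[{"ax": 0,"ay": 0,"az": 0.03,"dx": 0,"dy": 0,"dz": 0,"hand": 1},{"ax": 0,"ay": 0,"az": 0.03,"dx": 0,"dy": 0,"dz": 0,"hand": 1}]'

```text
clock: 14.8
eef_pos: [511.6, 149.4, 92.8]
tool_rot: [-3.141, 0.001, 1.119]
force: [0.9, -0.2, 1.0]
width: 10.7
gripper_force: 59.0
```

>>> send_rows --series '[{"ax": 0,"ay": 0,"az": 0.03,"dx": 0,"dy": 0,"dz": 0,"hand": 1},{"ax": 0,"ay": 0,"az": 0.03,"dx": 0,"dy": 0,"dz": 0,"hand": 1}]'

```text
clock: 15.0
eef_pos: [511.5, 149.4, 92.7]
tool_rot: [-3.141, 0.001, 1.089]
force: [1.0, 0.4, -1.5]
width: 11.0
gripper_force: 58.7
```

>>> send_rows --series '[{"ax": 0,"ay": 0,"az": 0.03,"dx": 0,"dy": 0,"dz": 0,"hand": 1},{"ax": 0,"ay": 0,"az": 0.03,"dx": 0,"dy": 0,"dz": 0,"hand": 1}]'

```text
clock: 15.2
eef_pos: [511.5, 149.3, 92.8]
tool_rot: [-3.141, 0.001, 1.059]
force: [1.1, -0.9, -2.0]
width: 11.1
gripper_force: 58.6
```

The force let go at psi≈1.10, so the slot has found the bar. Now I'll push down in small steps.

>>> send_rows --series '[{"ax": 0,"ay": 0,"az": 0,"dx": 0,"dy": 0,"dz": 0.05,"hand": 1},{"ax": 0,"ay": 0,"az": 0,"dx": 0,"dy": 0,"dz": 0.1,"hand": 1},{"ax": 0,"ay": 0,"az": 0,"dx": 0,"dy": 0,"dz": 0.1,"hand": 1}]'

```text
clock: 15.5
eef_pos: [511.8, 149.6, 92.1]
tool_rot: [-3.141, 0.001, 1.06]
force: [0.9, -0.1, 1.0]
width: 11.0
gripper_force: 59.0
```

>>> send_rows --series '[{"ax": 0,"ay": 0,"az": 0,"dx": 0,"dy": 0,"dz": 0.05,"hand": 1},{"ax": 0,"ay": 0,"az": 0,"dx": 0,"dy": 0,"dz": 0.1,"hand": 1}]'

```text
clock: 15.7
eef_pos: [511.8, 149.5, 91.1]
tool_rot: [-3.141, 0.001, 1.06]
force: [1.9, -0.3, 1.1]
width: 11.2
gripper_force: 59.1
```

>>> send_rows --series '[{"ax": 0,"ay": 0,"az": 0,"dx": 0,"dy": 0,"dz": 0.05,"hand": 1},{"ax": 0,"ay": 0,"az": 0,"dx": 0,"dy": 0,"dz": 0.1,"hand": 1}]'

```text
clock: 15.9
eef_pos: [511.7, 149.5, 90.0]
tool_rot: [-3.141, 0.001, 1.06]
force: [0.5, -1.5, 1.8]
width: 11.2
gripper_force: 59.1
```

```bash
python3 -c "
from plan import *
plan((511.5,149.5,93),1.06);print(read_state()['torque'])"
```

```text
clk 15.90 pos [511.7 149.5  90. ] rot [-3.1411e+00  9.0000e-04  1.0597e+00] q [-0.26  0.63 -0.11  1.95  0.13  0.56 -0.97] F [ 0.5 -1.5  1.8] w 11.2
 shift cm [-0.01 -0.01 -0.3 ] turn [-0.001  0.001 -0.   ]
[-0.12146523 -0.32525073  0.00551746]
```

>>> send_rows --series '[{"ax": 0,"ay": 0,"az": 0,"dx": 0,"dy": 0,"dz": 0.05,"hand": 1},{"ax": 0,"ay": 0,"az": 0,"dx": 0,"dy": 0,"dz": 0.1,"hand": 1},{"ax": 0,"ay": 0,"az": 0,"dx": 0,"dy": 0,"dz": 0.15,"hand": 1},{"ax": 0,"ay": 0,"az": 0,"dx": 0,"dy": 0,"dz": 0.2,"hand": 1}]'

```text
clock: 16.3
eef_pos: [511.6, 149.5, 88.0]
tool_rot: [-3.141, 0.001, 1.06]
force: [1.7, -0.4, 1.2]
width: 11.2
gripper_force: 59.1
```

>>> send_rows --series '[{"ax": 0,"ay": 0,"az": 0,"dx": 0,"dy": 0,"dz": 0.05,"hand": 1},{"ax": 0,"ay": 0,"az": 0,"dx": 0,"dy": 0,"dz": 0.1,"hand": 1},{"ax": 0,"ay": 0,"az": 0,"dx": 0,"dy": 0,"dz": 0.15,"hand": 1},{"ax": 0,"ay": 0,"az": 0,"dx": 0,"dy": 0,"dz": 0.2,"hand": 1}]'

```text
clock: 16.7
eef_pos: [511.5, 149.5, 85.9]
tool_rot: [-3.141, 0.001, 1.06]
force: [1.5, -0.4, 1.6]
width: 10.9
gripper_force: 59.1
```

>>> send_rows --series '[{"ax": 0,"ay": 0,"az": 0,"dx": 0,"dy": 0,"dz": 0.05,"hand": 1},{"ax": 0,"ay": 0,"az": 0,"dx": 0,"dy": 0,"dz": 0.1,"hand": 1},{"ax": 0,"ay": 0,"az": 0,"dx": 0,"dy": 0,"dz": 0.15,"hand": 1},{"ax": 0,"ay": 0,"az": 0,"dx": 0,"dy": 0,"dz": 0.2,"hand": 1}]'

```text
clock: 17.1
eef_pos: [511.5, 149.5, 84.0]
tool_rot: [-3.141, 0.001, 1.06]
force: [1.7, -1.4, 2.4]
width: 10.9
gripper_force: 59.1
```

>>> send_rows --series '[{"ax": 0,"ay": 0,"az": 0,"dx": 0,"dy": 0,"dz": 0.05,"hand": 1},{"ax": 0,"ay": 0,"az": 0,"dx": 0,"dy": 0,"dz": 0.1,"hand": 1},{"ax": 0,"ay": 0,"az": 0,"dx": 0,"dy": 0,"dz": 0.15,"hand": 1},{"ax": 0,"ay": 0,"az": 0,"dx": 0,"dy": 0,"dz": 0.15,"hand": 1}]'

```text
clock: 17.5
eef_pos: [511.5, 149.5, 82.4]
tool_rot: [-3.141, 0.001, 1.06]
force: [0.9, -0.6, 1.4]
width: 10.8
gripper_force: 59.0
```

>>> send_rows --series '[{"ax": 0,"ay": 0,"az": 0,"dx": 0,"dy": 0,"dz": 0.05,"hand": 1},{"ax": 0,"ay": 0,"az": 0,"dx": 0,"dy": 0,"dz": 0.05,"hand": 1}]'

```text
clock: 17.7
eef_pos: [511.5, 149.5, 81.9]
tool_rot: [-3.141, 0.001, 1.06]
force: [0.7, 0.4, 0.7]
width: 10.8
gripper_force: 59.0
```

>>> send_rows --series '[{"ax": 0,"ay": 0,"az": 0,"dx": 0,"dy": 0,"dz": 0.05,"hand": 1},{"ax": 0,"ay": 0,"az": 0,"dx": 0,"dy": 0,"dz": 0.05,"hand": 1}]'

```text
clock: 17.9
eef_pos: [511.5, 149.5, 81.4]
tool_rot: [-3.141, 0.001, 1.06]
force: [1.6, -0.1, 0.2]
width: 11.0
gripper_force: 59.0
```

>>> send_rows --series '[{"ax": 0,"ay": 0,"az": 0,"dx": 0,"dy": 0,"dz": 0.05,"hand": 1},{"ax": 0,"ay": 0,"az": 0,"dx": 0,"dy": 0,"dz": 0.05,"hand": 1}]'

```text
clock: 18.1
eef_pos: [511.6, 149.5, 81.0]
tool_rot: [-3.141, 0.001, 1.06]
force: [1.1, -0.3, 2.7]
width: 11.2
gripper_force: 59.1
```

>>> send_rows --series '[{"ax": 0,"ay": 0,"az": 0,"dx": 0,"dy": 0,"dz": 0.05,"hand": 1},{"ax": 0,"ay": 0,"az": 0,"dx": 0,"dy": 0,"dz": 0.05,"hand": 1}]'

```text
clock: 18.3
eef_pos: [511.6, 149.5, 80.6]
tool_rot: [-3.141, 0.001, 1.06]
force: [1.1, -1.0, 4.7]
width: 10.7
gripper_force: 59.4
```

>>> send_rows --series '[{"ax": 0,"ay": 0,"az": 0,"dx": 0,"dy": 0,"dz": 0.03,"hand": 1},{"ax": 0,"ay": 0,"az": 0,"dx": 0,"dy": 0,"dz": 0.03,"hand": 1}]'

```text
clock: 18.5
eef_pos: [511.7, 149.5, 80.4]
tool_rot: [-3.141, 0.001, 1.06]
force: [0.9, -0.1, 4.6]
width: 10.6
gripper_force: 59.6
```

```bash
python3 -c "
from plan import *
plan((511.5,149.5,81),0.19);print(read_state()['torque'])"
```

```text
clk 18.50 pos [511.7 149.5  80.4] rot [-3.1411e+00  9.0000e-04  1.0597e+00] q [-0.26  0.65 -0.11  1.96  0.13  0.54 -0.97] F [ 0.9 -0.1  4.6] w 10.6
 shift cm [-0.01 -0.02 -0.06] turn [-0.     0.001  0.87 ]
[-0.18808396 -0.25932588  0.01793697]
```

The cell is home: 13.3 mm below the bar contact, with about 5 N on it. Now I'll turn clockwise towards the stop, which should be at psi≈0.19.

>>> send_rows --series '[{"ax": 0,"ay": 0,"az": 0.04,"dx": 0,"dy": 0,"dz": 0,"hand": 1},{"ax": 0,"ay": 0,"az": 0.08,"dx": 0,"dy": 0,"dz": 0,"hand": 1},{"ax": 0,"ay": 0,"az": 0.12,"dx": 0,"dy": 0,"dz": 0,"hand": 1},{"ax": 0,"ay": 0,"az": 0.16,"dx": 0,"dy": 0,"dz": 0,"hand": 1},{"ax": 0,"ay": 0,"az": 0.2,"dx": 0,"dy": 0,"dz": 0,"hand": 1}]'

```text
clock: 19.0
eef_pos: [511.6, 149.5, 80.2]
tool_rot: [-3.141, 0.001, 0.856]
force: [2.1, -0.2, 4.2]
width: 10.6
gripper_force: 59.5
```

```bash
python3 -c "
from plan import *
plan((511.5,149.5,81),0.19);print(read_state()['torque'])"
```

```text
clk 19.00 pos [511.6 149.5  80.2] rot [-3.1413e+00  1.2000e-03  8.5640e-01] q [-0.3   0.65 -0.05  1.96  0.06  0.54 -1.11] F [ 2.1 -0.2  4.2] w 10.6
 shift cm [-0.   -0.01 -0.08] turn [0.    0.001 0.666]
[-0.32357706 -0.42573642  0.15239177]
```

>>> send_rows --series '[{"ax": 0,"ay": 0,"az": 0.04,"dx": 0,"dy": 0,"dz": 0,"hand": 1},{"ax": 0,"ay": 0,"az": 0.08,"dx": 0,"dy": 0,"dz": 0,"hand": 1},{"ax": 0,"ay": 0,"az": 0.12,"dx": 0,"dy": 0,"dz": 0,"hand": 1},{"ax": 0,"ay": 0,"az": 0.16,"dx": 0,"dy": 0,"dz": 0,"hand": 1},{"ax": 0,"ay": 0,"az": 0.2,"dx": 0,"dy": 0,"dz": 0,"hand": 1},{"ax": 0,"ay": 0,"az": 0.24,"dx": 0,"dy": 0,"dz": 0,"hand": 1},{"ax": 0,"ay": 0,"az": 0.28,"dx": 0,"dy": 0,"dz": 0,"hand": 1},{"ax": 0,"ay": 0,"az": 0.32,"dx": 0,"dy": 0,"dz": 0,"hand": 1},{"ax": 0,"ay": 0,"az": 0.36,"dx": 0,"dy": 0,"dz": 0,"hand": 1},{"ax": 0,"ay": 0,"az": 0.4,"dx": 0,"dy": 0,"dz": 0,"hand": 1}]'

```text
clock: 20.0
eef_pos: [511.5, 149.4, 80.2]
tool_rot: [3.141, 0.001, 0.456]
force: [2.0, -2.4, 3.2]
width: 10.9
gripper_force: 59.5
```

>>> send_rows --series '[{"ax": 0,"ay": 0,"az": 0.04,"dx": 0,"dy": 0,"dz": 0,"hand": 1},{"ax": 0,"ay": 0,"az": 0.08,"dx": 0,"dy": 0,"dz": 0,"hand": 1},{"ax": 0,"ay": 0,"az": 0.12,"dx": 0,"dy": 0,"dz": 0,"hand": 1},{"ax": 0,"ay": 0,"az": 0.16,"dx": 0,"dy": 0,"dz": 0,"hand": 1},{"ax": 0,"ay": 0,"az": 0.16,"dx": 0,"dy": 0,"dz": 0,"hand": 1}]'

```text
clock: 20.5
eef_pos: [511.5, 149.4, 80.2]
tool_rot: [3.141, 0.001, 0.298]
force: [1.2, -2.7, 4.1]
width: 10.7
gripper_force: 59.5
```

```bash
python3 -c "
from plan import *
plan((511.5,149.5,81),0.19);print(read_state()['torque'])"
```

```text
clk 20.50 pos [511.5 149.4  80.2] rot [3.1411e+00 1.4000e-03 2.9810e-01] q [-0.4   0.65  0.1   1.96 -0.12  0.54 -1.49] F [ 1.2 -2.7  4.1] w 10.7
 shift cm [-0.   -0.01 -0.08] turn [0.001 0.001 0.108]
[-0.66010267 -0.53607065  0.03828398]
```

>>> send_rows --series '[{"ax": 0,"ay": 0,"az": 0.03,"dx": 0,"dy": 0,"dz": 0,"hand": 1},{"ax": 0,"ay": 0,"az": 0.05,"dx": 0,"dy": 0,"dz": 0,"hand": 1}]'

```text
clock: 20.7
eef_pos: [511.5, 149.4, 80.2]
tool_rot: [3.141, 0.001, 0.248]
force: [1.2, -2.3, 4.1]
width: 11.1
gripper_force: 59.5
```

```bash
python3 -c "
from plan import *
plan((511.5,149.5,81),0.19);print(read_state()['torque'])"
```

```text
clk 20.70 pos [511.5 149.4  80.2] rot [3.1412e+00 1.4000e-03 2.4770e-01] q [-0.41  0.65  0.11  1.96 -0.14  0.54 -1.53] F [ 1.2 -2.3  4.1] w 11.1
 shift cm [-0.   -0.01 -0.08] turn [0.    0.001 0.058]
[-0.69463996 -0.47368622  0.17039051]
```

>>> send_rows --series '[{"ax": 0,"ay": 0,"az": 0.02,"dx": 0,"dy": 0,"dz": 0,"hand": 1},{"ax": 0,"ay": 0,"az": 0.03,"dx": 0,"dy": 0,"dz": 0,"hand": 1}]'

```text
clock: 20.9
eef_pos: [511.5, 149.5, 80.2]
tool_rot: [3.141, 0.001, 0.219]
force: [0.9, -2.9, 4.5]
width: 10.6
gripper_force: 59.5
```

```bash
python3 -c "
from plan import *
plan((511.5,149.5,81),0.19);print(read_state()['torque'])"
```

```text
clk 20.90 pos [511.5 149.5  80.2] rot [3.1412e+00 1.4000e-03 2.1860e-01] q [-0.42  0.65  0.12  1.96 -0.15  0.54 -1.55] F [ 0.9 -2.9  4.5] w 10.6
 shift cm [ 0.   -0.   -0.08] turn [0.    0.001 0.029]
[-0.75427367 -0.47162218  0.1046994 ]
```

>>> send_rows --series '[{"ax": 0,"ay": 0,"az": 0.01,"dx": 0,"dy": 0,"dz": 0,"hand": 1},{"ax": 0,"ay": 0,"az": 0.02,"dx": 0,"dy": 0,"dz": 0,"hand": 1}]'

```text
clock: 21.1
eef_pos: [511.5, 149.4, 80.2]
tool_rot: [3.141, 0.001, 0.199]
force: [2.4, -2.3, 4.0]
width: 10.8
gripper_force: 59.5
```

```bash
python3 -c "
from plan import *
plan((511.5,149.5,81),0.19);print(read_state()['torque'])"
```

```text
clk 21.10 pos [511.5 149.4  80.2] rot [3.1412e+00 1.4000e-03 1.9900e-01] q [-0.42  0.65  0.13  1.96 -0.15  0.54 -1.56] F [ 2.4 -2.3  4. ] w 10.8
 shift cm [ 0.   -0.01 -0.08] turn [0.    0.001 0.009]
[-0.81747704 -0.51719765  0.16923598]
```

>>> send_rows --series '[{"ax": 0,"ay": 0,"az": 0.01,"dx": 0,"dy": 0,"dz": 0,"hand": 1},{"ax": 0,"ay": 0,"az": 0.02,"dx": 0,"dy": 0,"dz": 0,"hand": 1}]'

```text
clock: 21.3
eef_pos: [511.5, 149.5, 80.2]
tool_rot: [3.141, 0.001, 0.179]
force: [1.8, -2.9, 3.9]
width: 11.6
gripper_force: 59.5
```

```bash
python3 -c "
from plan import *
plan((511.5,149.5,81),0.19);print(read_state()['torque'])"
```

```text
clk 21.30 pos [511.5 149.5  80.2] rot [3.1412e+00 1.4000e-03 1.7890e-01] q [-0.43  0.65  0.13  1.96 -0.16  0.54 -1.57] F [ 1.8 -2.9  3.9] w 11.6
 shift cm [-0.   -0.   -0.08] turn [ 0.     0.001 -0.011]
[-0.77656758 -0.44402652  0.14827748]
```

>>> send_rows --series '[{"ax": 0,"ay": 0,"az": 0.01,"dx": 0,"dy": 0,"dz": 0,"hand": 1},{"ax": 0,"ay": 0,"az": 0.02,"dx": 0,"dy": 0,"dz": 0,"hand": 1}]'

```text
clock: 21.5
eef_pos: [511.5, 149.5, 80.2]
tool_rot: [3.141, 0.001, 0.159]
force: [2.0, -3.0, 3.7]
width: 11.1
gripper_force: 59.5
```

```bash
python3 -c "
from plan import *
plan((511.5,149.5,81),0.19);print(read_state()['torque'])"
```

```text
clk 21.50 pos [511.5 149.5  80.2] rot [3.1411e+00 1.4000e-03 1.5890e-01] q [-0.43  0.66  0.14  1.96 -0.16  0.54 -1.59] F [ 2.  -3.   3.7] w 11.1
 shift cm [ 0.   -0.   -0.08] turn [ 0.     0.001 -0.031]
[-0.8302616  -0.4095283   0.14581342]
```

>>> send_rows --series '[{"ax": 0,"ay": 0,"az": 0.01,"dx": 0,"dy": 0,"dz": 0,"hand": 1},{"ax": 0,"ay": 0,"az": 0.02,"dx": 0,"dy": 0,"dz": 0,"hand": 1}]'

```text
clock: 21.7
eef_pos: [511.5, 149.5, 80.2]
tool_rot: [3.141, 0.001, 0.139]
force: [2.1, -2.6, 4.1]
width: 11.3
gripper_force: 59.5
```

```bash
python3 -c "
from plan import *
plan((511.5,149.5,81),0.19);print(read_state()['torque'])"
```

```text
clk 21.70 pos [511.5 149.5  80.2] rot [3.1411e+00 1.4000e-03 1.3900e-01] q [-0.43  0.66  0.14  1.96 -0.17  0.54 -1.6 ] F [ 2.1 -2.6  4.1] w 11.3
 shift cm [ 0.   -0.   -0.08] turn [ 0.     0.001 -0.051]
[-0.75926378 -0.47699859  0.21638391]
```

>>> send_rows --series '[{"ax": 0,"ay": 0,"az": 0.01,"dx": 0,"dy": 0,"dz": 0,"hand": 1},{"ax": 0,"ay": 0,"az": 0.01,"dx": 0,"dy": 0,"dz": 0,"hand": 1}]'

```text
clock: 21.9
eef_pos: [511.5, 149.5, 80.2]
tool_rot: [3.141, 0.001, 0.129]
force: [2.6, -2.9, 4.6]
width: 11.1
gripper_force: 59.5
```

```bash
python3 - <<'E'
from plan import *
plan((511.5,149.5,81),0.19);print(read_state()['torque'])
g=get_image("side");print(read_state()['torque'])
a=g["pixels"]
cv2.imwrite("pics/c5.png",cv2.cvtColor(cv2.resize(a[205:285,290:365],None,fx=7,fy=7,interpolation=cv2.INTER_CUBIC),cv2.COLOR_RGB2BGR))
E
```

```text
clk 21.90 pos [511.5 149.5  80.2] rot [3.1411e+00 1.3000e-03 1.2930e-01] q [-0.43  0.66  0.15  1.96 -0.17  0.54 -1.61] F [ 2.6 -2.9  4.6] w 11.1
 shift cm [-0.   -0.   -0.08] turn [ 0.     0.001 -0.061]
[-0.8052354  -0.48781715  0.12695527]
[-0.83238959 -0.43536475  0.16431844]
```

View pics/c5.png

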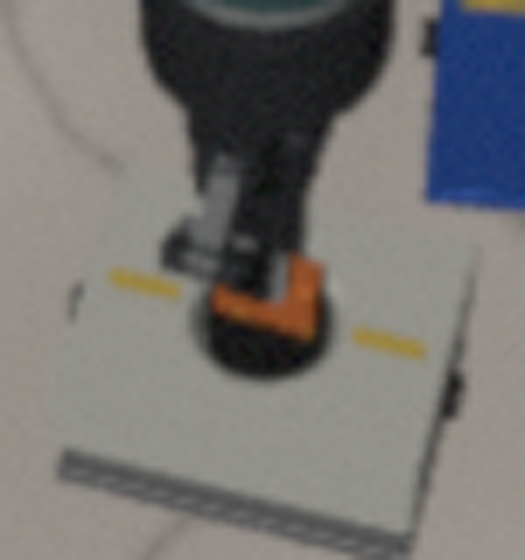

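```bash
cat > fin.py <<'E'
from meas import *
def finyaw(z=76):
    g=get_image("side");x,y,k=290,205,7
    p=cv2.resize(g["pixels"][y:y+80,x:x+75],None,fx=k,fy=k,interpolation=cv2.INTER_CUBIC)
    m=cv2.inRange(cv2.cvtColor(p,cv2.COLOR_RGB2HSV),(3,120,70),(16,255,255))
    uv=lambda c,r:(x+(c+.5)/k-.5,y+(r+.5)/k-.5)
    cs=np.flatnonzero(m.any(0));lo=np.array([np.flatnonzero(m[:,c]).max() for c in cs])
    print("cols",cs[0],cs[-1])
    sel=(cs>cs[0]+14)&(cs<cs[-1]-24);P=np.array([plane(g,uv(c,r),z)[:2] for c,r in zip(cs[sel],lo[sel])])
    f=np.polyfit(P[:,0],P[:,1],1);print("fin lower edge yaw",np.arctan(f[0]),"resid",np.std(P[:,1]-np.polyval(f,P[:,0])),"ends",P[0],P[-1])
    my=cv2.inRange(cv2.cvtColor(p,cv2.COLOR_RGB2HSV),(18,80,90),(32,255,255));n,l,s,c=cv2.connectedComponentsWithStats(my)
    i=[j for j in np.argsort(-s[1:,4])+1][:2];Q=[plane(g,uv(*c[j]),70) for j in i];d=Q[0]-Q[1];print("yellow",s[i,4],np.arctan(d[1]/d[0]),(Q[0]+Q[1])/2)
finyaw()
E
python3 fin.py
```

```text
cols 211 320
fin lower edge yaw 0.14653424032641763 resid 0.2292672975899255 ends [520.18384864 159.35062556] [495.48054775 155.93228286]
yellow [1178 1124] 0.1870048309802696 [510.13993172 148.99436677  70.        ]
```

The fin lies about 0.15–0.19 rad, near the line. I'll feel for the stop with averaged torque readings.

```bash
cat > tq.py <<'E'
from cell import *
import numpy as np
T=[];F=[]
for i in range(5):
    get_image("top");s=read_state();T.append(s["torque"]);F.append(s["force"])
print("%.2f"%s["clock"],"yaw %.4f"%s["tool_rot"][2],"T",np.mean(T,0).round(3),"sd",np.std(T,0)[2].round(3),"F",np.mean(F,0).round(1))
E
python3 tq.py
```

```text
22.25 yaw 0.1298 T [-0.822 -0.447  0.125] sd 0.036 F [ 1.1 -3.1  4.2]
```

>>> send_rows --series '[{"ax": 0,"ay": 0,"az": 0.015,"dx": 0,"dy": 0,"dz": 0,"hand": 1},{"ax": 0,"ay": 0,"az": 0.015,"dx": 0,"dy": 0,"dz": 0,"hand": 1}]'

```text
clock: 22.45
eef_pos: [511.5, 149.5, 80.2]
tool_rot: [3.141, 0.001, 0.114]
force: [1.7, -3.2, 4.6]
width: 11.2
gripper_force: 59.5
```

```bash
python3 tq.py
```

```text
22.70 yaw 0.1148 T [-0.83  -0.444  0.153] sd 0.029 F [ 1.5 -3.   3.4]
```

>>> send_rows --series '[{"ax": 0,"ay": 0,"az": 0.015,"dx": 0,"dy": 0,"dz": 0,"hand": 1},{"ax": 0,"ay": 0,"az": 0.015,"dx": 0,"dy": 0,"dz": 0,"hand": 1}]'

```text
clock: 22.9
eef_pos: [511.5, 149.6, 80.2]
tool_rot: [3.141, 0.001, 0.099]
force: [1.3, -2.0, 4.5]
width: 10.9
gripper_force: 59.6
```

```bash
python3 tq.py
```

```text
23.15 yaw 0.0998 T [-0.861 -0.451  0.231] sd 0.032 F [ 2. -3.  4.]
```

>>> send_rows --series '[{"ax": 0,"ay": 0,"az": 0.01,"dx": 0,"dy": 0,"dz": 0,"hand": 1},{"ax": 0,"ay": 0,"az": 0.01,"dx": 0,"dy": 0,"dz": 0,"hand": 1}]'

```text
clock: 23.35
eef_pos: [511.5, 149.5, 80.2]
tool_rot: [3.141, 0.001, 0.09]
force: [0.6, -3.8, 3.9]
width: 10.6
gripper_force: 59.7
```

```bash
python3 tq.py; python3 fin.py
```

```text
23.60 yaw 0.0899 T [-0.843 -0.429  0.315] sd 0.028 F [ 1.8 -2.9  4.1]
cols 212 320
fin lower edge yaw 0.12984056953170675 resid 0.15981032325933303 ends [519.8753203  159.19710651] [495.31055892 156.28846178]
yellow [1172 1118] 0.18692142181655044 [510.15961264 148.977863    70.        ]
```

The torque climbs 0.13→0.15→0.23→0.32 N·m, so the stop was reached at psi≈0.11. The slot's play lets the cell lead the bar by about 0.07 rad. I'll ease the twist back within that play onto the line, leaving the turntable at its stop.

>>> send_rows --series '[{"ax": 0,"ay": 0,"az": -0.02,"dx": 0,"dy": 0,"dz": 0,"hand": 1},{"ax": 0,"ay": 0,"az": -0.04,"dx": 0,"dy": 0,"dz": 0,"hand": 1},{"ax": 0,"ay": 0,"az": -0.06,"dx": 0,"dy": 0,"dz": 0,"hand": 1},{"ax": 0,"ay": 0,"az": -0.06,"dx": 0,"dy": 0,"dz": 0,"hand": 1}]'

```text
clock: 24.05
eef_pos: [511.6, 149.6, 80.2]
tool_rot: [3.141, 0.001, 0.15]
force: [1.8, -3.0, 4.5]
width: 11.0
gripper_force: 59.4
```

```bash
python3 tq.py
```

```text
24.30 yaw 0.1496 T [-0.726 -0.45  -0.018] sd 0.033 F [ 2.  -2.8  3.9]
```

>>> send_rows --series '[{"ax": 0,"ay": 0,"az": -0.015,"dx": 0,"dy": 0,"dz": 0,"hand": 1},{"ax": 0,"ay": 0,"az": -0.03,"dx": 0,"dy": 0,"dz": 0,"hand": 1},{"ax": 0,"ay": 0,"az": -0.03,"dx": 0,"dy": 0,"dz": 0,"hand": 1}]'

```text
clock: 24.6
eef_pos: [511.6, 149.6, 80.2]
tool_rot: [3.141, 0.001, 0.18]
force: [1.7, -1.7, 4.0]
width: 11.3
gripper_force: 59.4
```

```bash
python3 tq.py; python3 fin.py
```

```text
24.85 yaw 0.1797 T [-0.685 -0.519 -0.035] sd 0.021 F [ 2.2 -2.7  3.9]
cols 211 320
fin lower edge yaw 0.1768954144272693 resid 0.167032917491132 ends [519.82831712 160.06501503] [495.65062825 155.57590995]
yellow [1176 1120] 0.18708984110330149 [510.11657301 148.99261665  70.        ]
```

>>> send_rows --series '[{"ax": 0,"ay": 0,"az": 0,"dx": 0,"dy": 0,"dz": 0,"hand": 0.8},{"ax": 0,"ay": 0,"az": 0,"dx": 0,"dy": 0,"dz": 0,"hand": 0.7},{"ax": 0,"ay": 0,"az": 0,"dx": 0,"dy": 0,"dz": 0,"hand": 0.6},{"ax": 0,"ay": 0,"az": 0,"dx": 0,"dy": 0,"dz": 0,"hand": 0.5},{"ax": 0,"ay": 0,"az": 0,"dx": 0,"dy": 0,"dz": 0,"hand": 0.5},{"ax": 0,"ay": 0,"az": 0,"dx": 0,"dy": 0,"dz": 0,"hand": 0.5}]'

```text
clock: 25.5
eef_pos: [511.4, 149.6, 80.1]
tool_rot: [3.141, 0.002, 0.18]
force: [-0.1, 0.6, -0.1]
width: 43.0
gripper_force: 0.0
```

>>> send_rows --series '[{"ax": 0,"ay": 0,"az": 0,"dx": 0,"dy": 0,"dz": -0.5,"hand": 0.5},{"ax": 0,"ay": 0,"az": 0,"dx": 0,"dy": 0,"dz": -1.5,"hand": 0.5},{"ax": 0,"ay": 0,"az": 0,"dx": 0,"dy": 0,"dz": -3,"hand": 0.5},{"ax": 0,"ay": 0,"az": 0,"dx": 0,"dy": 0,"dz": -5,"hand": 0.5},{"ax": 0,"ay": 0,"az": 0,"dx": 0,"dy": 0,"dz": -8,"hand": 0.5},{"ax": 0,"ay": 0,"az": 0,"dx": 0,"dy": 0,"dz": -11,"hand": 0.5},{"ax": 0,"ay": 0,"az": 0,"dx": 0,"dy": 0,"dz": -14,"hand": 0.5},{"ax": 0,"ay": 0,"az": 0,"dx": 0,"dy": 0,"dz": -16,"hand": 0.5},{"ax": 0,"ay": 0,"az": 0,"dx": 0,"dy": 0,"dz": -16,"hand": 0.5}]'

```text
clock: 26.4
eef_pos: [513.8, 150.1, 244.0]
tool_rot: [-3.141, -0.006, 0.18]
force: [0.3, 0.2, -0.2]
width: 42.2
gripper_force: 0.0
```

>>> send_rows --series '[{"ax": 0,"ay": 0,"az": 0,"dx": 0,"dy": 3,"dz": 0,"hand": 0.5},{"ax": 0,"ay": 0,"az": 0,"dx": 0,"dy": 7,"dz": 0,"hand": 0.5},{"ax": 0,"ay": 0,"az": 0,"dx": 0,"dy": 11,"dz": 0,"hand": 0.5},{"ax": 0,"ay": 0,"az": 0,"dx": 0,"dy": 15,"dz": 0,"hand": 0.5},{"ax": 0,"ay": 0,"az": 0,"dx": 0,"dy": 19,"dz": 0,"hand": 0.5},{"ax": 0,"ay": 0,"az": 0,"dx": 0,"dy": 22,"dz": 0,"hand": 0.5},{"ax": 0,"ay": 0,"az": 0,"dx": 0,"dy": 23,"dz": 0,"hand": 0.5},{"ax": 0,"ay": 0,"az": 0,"dx": 0,"dy": 23,"dz": 0,"hand": 0.5}]'

```text
clock: 27.2
eef_pos: [552.4, -78.0, 239.9]
tool_rot: [3.141, 0.002, 0.177]
force: [0.1, 0.1, 0.1]
width: 42.8
gripper_force: 0.0
```

```bash
python3 - <<'E'
from meas import *
s=get_image("side");t=get_image("top")
O=((3,120,60),(16,255,255))
a=mask(s,*O,(295,220,66,66));b=mask(t,*O,(245,205,56,65))
print(a[0][1:],b[0][1:],tri(s,a[0][1],t,b[0][1]));P,c,sz,y=pca(t,b[0][0],104);print(c,sz,y)
Y=((17,90,90),(32,255,255));e=mask(t,*Y,(250,212,48,56))[:2];X=[plane(t,q[1],70) for q in e];d=X[0]-X[1];print("line",np.arctan(d[1]/d[0]),(X[0]+X[1])/2)
z=lambda i,x,y,w,h,k:cv2.resize(i[y:y+h,x:x+w],(w*k,h*k),interpolation=cv2.INTER_CUBIC)
cv2.imwrite("pics/c6.png",cv2.cvtColor(np.hstack([z(s["pixels"],290,205,75,80,5),z(t["pixels"],235,200,75,80,5)]),cv2.COLOR_RGB2BGR))
E
```

```text
(array([327.81325301, 245.3373494 ]), 166) (array([269.29090909, 238.45454545]), 55) (array([510.48733897, 151.20465464,  92.09176218]), [1.9783346380300877, 1.9783346380302604])
[511.41066375 150.21953106] [13.72094605 36.73311006] -2.9553421978005043
line 0.1915258014049287 [511.59959182 149.68319398  70.        ]
```

View pics/c6.png

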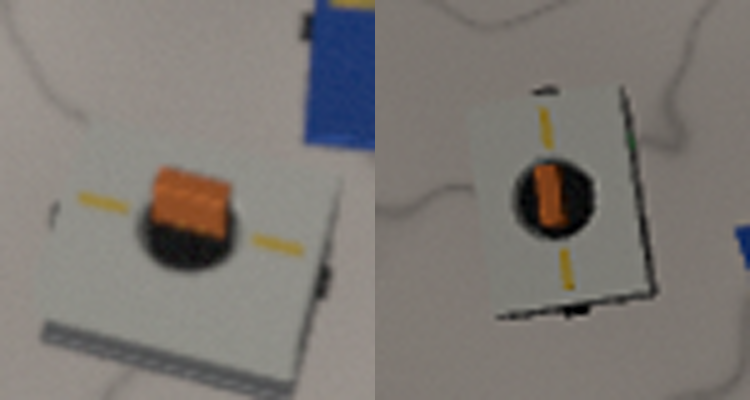

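Both views show the cell upright in the white meter's well, with the fin centred at height 92 mm as expected when home. Its yaw of 0.186 matches the yellow line's 0.191, and the robot is clear of everything. I'll hand it in.

```bash
python3 -c "
from cell import *
print(finish_job())"
```

```text
the job is handed in; nothing more can be done
None
```

I handed the job in with the sample cell upright and fully home over the drive bar, its turntable turned clockwise to the stop and its windows within about 0.01 rad of the yellow line (eased back from about 0.07 rad past it), and the carafe, cup and saucer and sugar jar untouched.

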